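# Seat the keyed shaft in the clamped belt pulley and hold it home

## Robot

A 6-joint arm with a two-finger parallel gripper is mounted at the origin on the work surface. World frame = base frame: x ahead of the robot, y to its left, z up, the work surface at z = 0. Lengths are in m, angles in rad, forces in N, time in s.
With the tool pointing down it reaches from about 0.35 to 0.875 m from the base axis. Payload 15.5 kg.
Tool frame: the origin (TCP) lies on the centre line of the jaws, within the pads' length; the fingertips stand 11 mm ahead of it and the grasp point (between the pads) lies 8 mm behind it; z points along the fingers, y is the line along which they close (so a half turn about z gives the same grasp; the last joint's range is limited). The gripper opens to 85 mm and grips with 20 to 120 N. Pads are 22 mm wide; open, the fingers measure 114 mm over their backs; the gripper's body (76 mm by 85 mm) begins 54 mm behind the grasp point. The pads swing forward as they close: fully open they stand 13 mm farther back than shut.
Start: joints at [1.073, 0.494, 1.345, -0, 1.302, -0.096], TCP at [0.245, 0.575, 0.242] pointing down, gripper open.
Joint ranges: [-2.91, 2.91], [-0.82, 2.16], [0.22, 2.67], [-1.22, 4.37], [0.12, 2.79], [-3.08, 3.08]. Speed limits (rad/s): [1.89, 1.89, 2.57, 3.01, 3.01, 3.01].

## Interface

Orientations are given as a unit quaternion [w, x, y, z].
In Python, from cell import arm gives the robot as it stands. The module is installed in compiled form; this text tells all that it offers.
- The arm moves only by the tool carry_out, never from a script. Its argument "increments" is text: rows parted by semicolons, each of 5 numbers parted by spaces: the opening in per cent of the stroke, from 0 (shut) to 100 (fully open), then the shift along the tool's x, y, z in mm, then the turn about the tool's z in degrees. In form: fingers tx ty tz yaw; .... A call has 1 to 5 rows; each row shifts and turns the commanded pose from where the row before left it, along the tool's axes as they then stand; what a row does not reach is not made up. A row lasts 1/10 s, in which the tool goes at most 50 mm and 8.59 degrees, less where a joint would pass 70% of its speed; a pose out of reach is approached as far as the arm can. A call is refused whole if a number of a shift passes 50 or a number of a turn 8.59, either way. A call with a gripper value outside its range is refused whole. The fingers move at their own pace and stop on an object; the grip force is fixed at half the most. Time passes only in rows, so rows that do not move let the fingers close. It gives the time, the measured TCP pose, the force, the opening and the grip force at its end, in the units of the state.
- arm.sense(): the state, without advancing time (a new reading comes with each control period).
- arm.get_image(name): name is "scene" or "top"; returns a dict with "color" (384x512x3 uint8, red, green, blue), "depth" (384x512 float32, m along the optical axis (not along the pixel's ray), 0 where there is no reading), "mtx" (3x3 intrinsics, pixels), "cam_to_world" (4x4, takes a point from camera to world coordinates). Camera axes: x right, y down, z forward; pixel columns grow to the right and rows downward; lengths in m; the calibration is good to about 2 mm. A picture is of the moment at which its call begins.
- arm.close_job(): hands the job in; it is judged then, once.
The state is a dict: "time": time; "q": joint angles; "joint_velocities": joint speeds; "effort": joint torques, N m; "ee_pos": TCP position; "tcp_rot": TCP orientation; "ft_force": force on the tool from outside, world axes, zero at the start; "moment": the same for the moment, N m; "gripper_width": opening from 0.0 (shut) to 1.0 (fully open); "finger_force": force on a finger pad.
Only numpy, scipy, OpenCV 4.12 (cv2) and the standard library are available. Lean on these libraries where they do the work, as an engineer would, in place of code of your own. Each camera call takes 0.05 s, during which the arm holds its last target. There are 200 camera calls.

## Task

Take the shaft that has a key on its side out of the wooden block and put its nose into the bore of the toothed pulley clamped in the jig; turn it until the key slips into the keyway, then keep pushing, against the sprung centring pin, until the shaft's collar sits fully home on the hub. Finish while still gripping the shaft and holding it pressed home, ready for the end screw: do not let go. Leave the other two shafts standing in the block and do not shove the loose things on the bench about.

Things in the scene. Friction and masses are not known exactly. Their poses are not given: they have to be found in the camera images.
- keyed_shaft: Steel shaft to fit: 0.42 kg +/- 20 %, 130 mm long, standing nose down in one of the block's three holes. Origin: centre of the nose's flat underside; z up along the shaft, x towards the key (at the start roughly away from the robot, within 0.7 rad). From the nose up: journal 24 mm diameter to 42 mm (foot chamfered 3 mm), collar 36 mm diameter from 42 to 50 mm, round head 20 mm diameter to 130 mm.
- shaft_grip (a point): Point on the keyed shaft's axis 100 mm above its nose, on the plain round 20 mm head: a good place for the middle of the finger pads (75 to 110 mm above the nose is free). Axes as the shaft's.
- key_foot (a point): Middle of the lower end face of the keyed shaft's key, 16 mm above the nose and 12 mm from the axis. The dark steel key is 8 mm wide, stands out to 16 mm from the axis on the shaft's +x side and runs from 16 to 40 mm above the nose, its foot chamfered 2 mm; the nose below it is plain and round.
- plain_shaft: Another steel shaft in the block, the same shape and size as the keyed one but without a key. Origin at the centre of its underside. To be left standing.
- thick_shaft: Third steel shaft in the block, without a key: 110 mm tall, collar 46 mm and head 30 mm in diameter. Origin at the centre of its underside. To be left standing.
- rack: Fixed beech block 80 x 240 x 32 mm with three blind holes 26 mm in diameter and 14 mm deep, in a row 80 mm apart along its y. Origin: centre of its underside, on the bench. The shafts stand on the hole floors, 18 mm above the bench. Block and jig may swap sides of the bench.
- hub_mouth (a point): Centre of the pulley's bore at the hub's top face, 116 mm above the bench; z up, axes as the jig's. Bore 26 mm in diameter with one keyway 10 mm wide reaching out to 17.5 mm from the axis, both right through the hub (50 mm diameter, 36 mm long). Shaft home: collar on the hub face, key in the keyway, nose 42 mm below this point.
- jig: Fixed jig: steel plate 170 (x) x 150 x 16 mm, three pillars with clamps (dark nuts on a 57 mm radius, 119 mm high) holding the aluminium toothed pulley (100 mm over the flanges) so that it cannot turn. Origin: centre of the plate's underside, on the bore's axis. The keyway lies within 0.4 rad of the jig's +x, differently each time: its angle is not in the state, so look or feel for it.
- centring_pin (a joint): Sprung brass centring pin of the jig inside the bore, 18 mm in diameter; 0 = up, its top 20 mm below the hub face; grows (m) as the shaft's nose pushes it down, 0.022 when the shaft is home, 0.026 at its stop. It pushes up with 5 N at 0 and about 10.5 N when the shaft is home, so a shaft let go rises again.
- threadlock: Small red bottle with a white spout, 28 mm diameter, 86 mm tall, standing loose between block and jig. Origin at the centre of its underside. To be left alone.
- driver: Screwdriver lying loose on the bench on the robot's side, 190 mm long. To be left alone.
- tape: Roll of tape lying flat and loose beyond the work area, 96 mm diameter, 24 mm high. To be left alone.
- spare_gear: Spare dark steel gear lying flat and loose beyond the work area, 68 mm diameter, 20 mm high. To be left alone.
- bearing: New ball bearing lying flat and loose beyond the work area, a steel ring 52 mm in diameter, 15 mm high. To be left alone.
Things that resemble listed ones, but are neither listed nor needed, are in the scene too. Leave any green look-alike of the keyed_shaft alone.

How it is judged:
By the outcome, as a careful person would: the job done as asked, in the order asked, and still so for the second after the job is handed in, while the arm keeps its last pose, push and grip.
It also fails if it takes over 67 s, if anything falls off the work surface, if the arm or the gripper's body presses on something with over 40 N, if the wrist force passes 120 N, or if a joint passes its speed limit or range.

## Working session

There is one attempt and no reset: what is moved stays moved. The work goes in short steps, Python scripts to look and compute and a tool call to move; the robot and the scene stay as the last step left them, time stands still between calls to the robot, and variables do not carry over. Pictures are saved under pics/ and viewed, at most 10 in all, crops included, and the job is handed in when it is done.

Besides the shell and the picture viewer there is one more tool, called by a JSON object that holds its "name" and its "arguments", one argument or row to a line. carry_out: Moves the arm, as the interface text tells. Its arguments: {"type":"object","properties":{"increments":{"type":"string"}},"required":["increments"]}

```bash
mkdir -p pics
cat > h.py <<'E'
import numpy as np, cv2, pickle
from cell import arm
def snap(n,tag):
    d=arm.get_image(n); pickle.dump(d,open(f'{n}_{tag}.pkl','wb')); return d
def pts(d):
    z=d['depth']; v,u=np.indices(z.shape); K=d['mtx']
    p=np.stack([(u-K[0,2])/K[0,0]*z,(v-K[1,2])/K[1,1]*z,z],-1)
    T=d['cam_to_world']; return p@T[:3,:3].T+T[:3,3]
def ray(d,u,v,h):
    K=d['mtx'];T=d['cam_to_world']; r=T[:3,:3]@np.array([(u-K[0,2])/K[0,0],(v-K[1,2])/K[1,1],1]); o=T[:3,3]
    return o+r*(h-o[2])/r[2]
E
python3 - <<'E'
from h import *
s=arm.sense(); print({k:np.round(v,3) for k,v in s.items()})
ims=[]
for n in('scene','top'):
    d=snap(n,'0'); print(n,np.round(d['cam_to_world'],3).tolist(),np.round(d['mtx'],1).tolist()); ims.append(d['color'][:,:,::-1])
cv2.imwrite('pics/a.png',cv2.resize(ims[0],(800,600)));cv2.imwrite('pics/b.png',cv2.resize(ims[1],(800,600)))
E
```

```text
{'time': np.float64(0.0), 'q': array([ 1.072,  0.494,  1.346, -0.   ,  1.302, -0.096]), 'joint_velocities': array([-0.   , -0.   , -0.001,  0.001, -0.   ,  0.002]), 'effort': array([ 1.0000e-03, -8.8216e+01, -3.8386e+01, -0.0000e+00,  1.0000e-02,
        0.0000e+00]), 'ee_pos': array([0.245, 0.575, 0.242]), 'tcp_rot': array([-0.   ,  0.2  ,  0.98 , -0.001]), 'ft_force': array([-0.431, -0.476,  0.102]), 'moment': array([ 0.021, -0.023, -0.043]), 'finger_force': np.float64(0.0), 'gripper_width': np.float64(1.0)}
scene [[-0.099, 0.56, -0.823, 1.259], [0.995, 0.054, -0.083, 0.046], [-0.002, -0.827, -0.562, 0.593], [0.0, 0.0, 0.0, 1.0]] [[352.2, 0.0, 253.8], [0.0, 352.2, 192.2], [0.0, 0.0, 1.0]]
top [[-0.022, -0.995, 0.097, 0.475], [-1.0, 0.024, 0.02, -0.012], [-0.022, -0.097, -0.995, 1.072], [0.0, 0.0, 0.0, 1.0]] [[357.1, 0.0, 257.9], [0.0, 357.1, 191.5], [0.0, 0.0, 1.0]]
```

View pics/a.png

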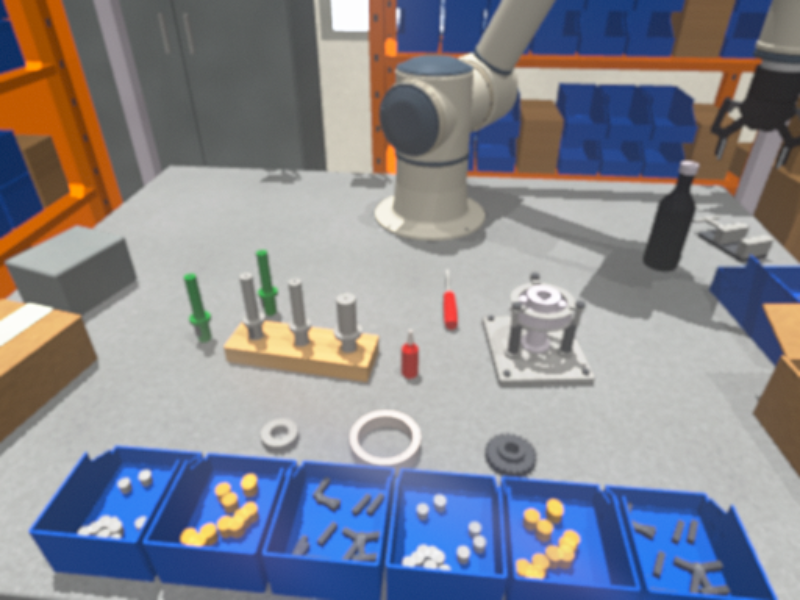

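View pics/b.png

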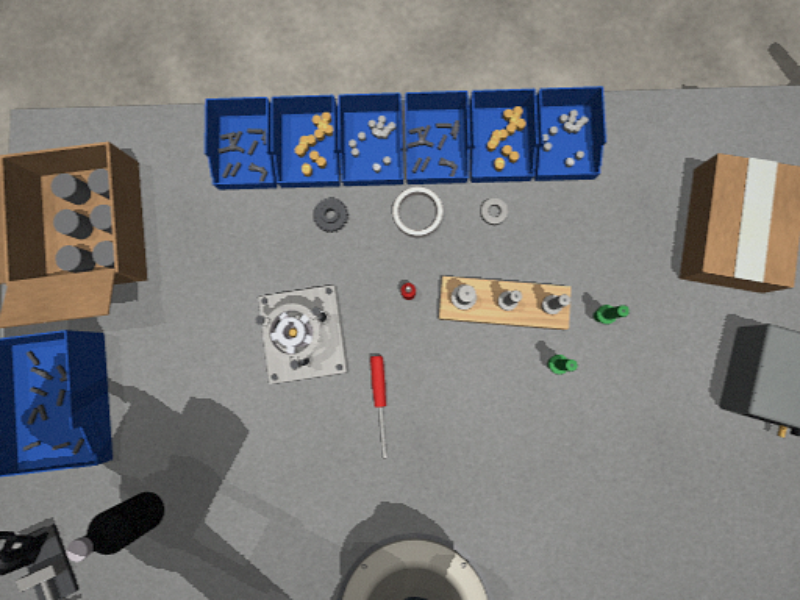

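The scene picture has the rack at (300,345), the jig at (540,330), the bottle at (410,360) and two green look-alikes beside the rack. In the top picture the rack is at (505,302), with its thin shafts at (512,297) and (556,300), and the jig's bore is at (293,332). Next I'll zoom in on the shafts and the hub.

Run:
```python
from h import *
S=pickle.load(open('scene_0.pkl','rb'));T=pickle.load(open('top_0.pkl','rb'))
c=lambda d,y0,y1,x0,x1:cv2.resize(np.ascontiguousarray(d['color'][y0:y1,x0:x1,::-1]),(400,300),interpolation=cv2.INTER_CUBIC)
a=np.hstack([c(S,165,249,140,252),c(S,170,245,300,400)]);b=np.hstack([c(T,165,219,280,370+-18),c(T,190,232,160,216)])
cv2.imwrite('pics/c.png',np.vstack([a,b]))
P=pts(S);Q=pts(T)
for n,A,d in(('S',P,S),('T',Q,T)):
    g=d['color'].astype(int); sat=g.max(2)-g.min(2)
    # head tops : height 0.135..0.155 near rack, grey
    m=(A[...,2]>.138)&(A[...,2]<.16)&(sat<40)&(A[...,0]>.3)&(A[...,0]<.75)&(abs(A[...,1])<.45)
    k,l,st,ce=cv2.connectedComponentsWithStats(m.astype(np.uint8))
    for i in range(1,k):
        if st[i,4]>4: print(n,'hi',st[i].tolist(),np.round(A[l==i].mean(0),4))
    m=(A[...,2]>.108)&(A[...,2]<.137)&(A[...,0]>.3)&(A[...,0]<.75)&(abs(A[...,1])<.45)
    k,l,st,ce=cv2.connectedComponentsWithStats(m.astype(np.uint8))
    for i in range(1,k):
        if st[i,4]>4: print(n,'mid',st[i].tolist(),np.round(A[l==i].mean(0),4),np.round(np.ptp(A[l==i],0),3))
    m=(A[...,2]>.026)&(A[...,2]<.038)&(sat>40)&(g[...,0]>150)&(g[...,1]>120)&(A[...,0]>.3)&(A[...,0]<.75)&(abs(A[...,1])<.45)
    p=A[m]; print(n,'rack',cv2.minAreaRect(p[:,:2].astype(np.float32)*1000),np.median(p[:,2]),len(p))
    m=(A[...,2]>.010)&(A[...,2]<.022)&(A[...,1]>.05)&(A[...,1]<.4)&(A[...,0]>.35)&(A[...,0]<.65)&(sat<30)&(g[...,0]>140)
    p=A[m]; print(n,'plate',cv2.minAreaRect(p[:,:2].astype(np.float32)*1000),np.median(p[:,2]),len(p))
```

```text
S hi [153, 175, 9, 7, 49] [ 0.5627 -0.2607  0.1441]
S hi [184, 179, 9, 7, 52] [ 0.5718 -0.181   0.1439]
S mid [163, 160, 9, 10, 71] [ 0.457  -0.2707  0.1202] [0.02  0.02  0.021]
S mid [117, 175, 10, 11, 80] [ 0.545  -0.3615  0.1211] [0.02  0.02  0.022]
S mid [339, 175, 7, 7, 36] [0.4683 0.1943 0.1126] [0.021 0.015 0.009]
S mid [154, 180, 9, 12, 85] [ 0.5664 -0.2588  0.1229] [0.016 0.019 0.028]
S mid [337, 183, 21, 14, 191] [0.5217 0.201  0.1127] [0.053 0.049 0.008]
S mid [184, 184, 10, 12, 83] [ 0.575  -0.1803  0.1222] [0.016 0.019 0.029]
S mid [215, 188, 13, 13, 143] [ 0.5827 -0.1015  0.121 ] [0.03  0.029 0.02 ]
S mid [326, 193, 10, 7, 46] [0.5553 0.1574 0.1133] [0.016 0.022 0.009]
S mid [364, 192, 11, 7, 46] [0.5428 0.2515 0.1131] [0.02  0.024 0.01 ]
S rack ((568.3175048828125, -182.61801147460938), (241.44302368164062, 84.37287139892578), 83.99884033203125) 0.029954113563273155 1496
S plate ((470.4936828613281, 177.01473999023438), (303.3228759765625, 162.56964111328125), 18.69866180419922) 0.013724699057235501 1563
T hi [326, 186, 8, 8, 48] [ 0.5668 -0.1794  0.1467]
T hi [356, 18
[... 259 characters left out ...]
]
T mid [392, 195, 10, 8, 62] [ 0.5391 -0.3592  0.126 ] [0.019 0.018 0.025]
T mid [196, 196, 10, 9, 45] [0.5497 0.1614 0.1149] [0.022 0.025 0.013]
T mid [163, 202, 10, 7, 44] [0.5377 0.2521 0.1155] [0.016 0.024 0.013]
T mid [176, 203, 19, 19, 212] [0.5169 0.2035 0.1152] [0.049 0.049 0.012]
T mid [185, 228, 7, 9, 46] [0.4646 0.1964 0.1151] [0.021 0.016 0.013]
T mid [360, 230, 9, 8, 58] [ 0.4511 -0.2683  0.1266] [0.018 0.019 0.022]
T rack ((567.06640625, -180.0600128173828), (239.18646240234375, 80.38666534423828), 83.94573974609375) 0.03131886862072997 1517
T plate ((465.04144287109375, 184.7146453857422), (302.66119384765625, 178.00918579101562), 20.414701461791992) 0.015319236692493687 1361
```

View pics/c.png

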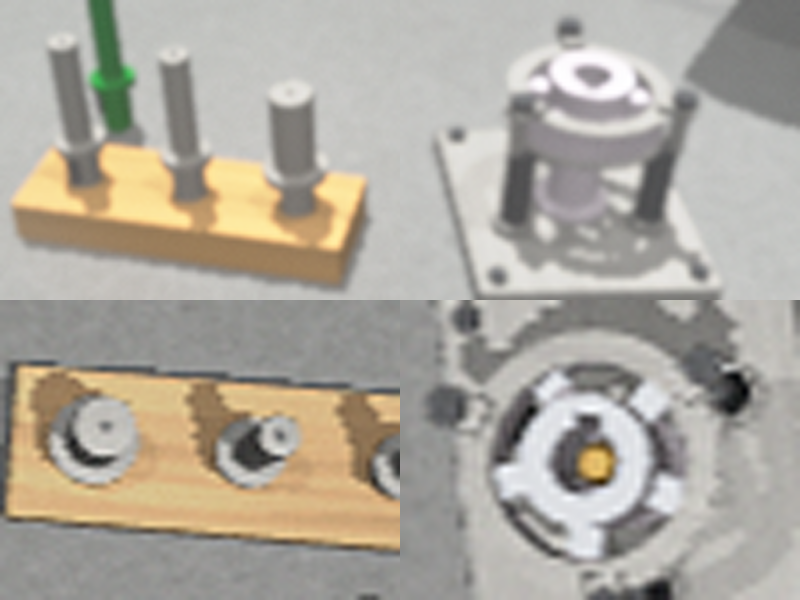

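In the top crop the keyway shows as a dark notch at about (588,425), up from the bore centre, so close to world +x. The three shafts stand in a row. I'll enlarge the journals to see which one carries the key.

Run:
```python
from h import *
ims=[snap('scene',f'm{i}')['color'].astype(float) for i in range(4)]
tt=[snap('top',f'm{i}')['color'].astype(float) for i in range(4)]
S=np.mean(ims,0);T=np.mean(tt,0)
def c(g,y0,y1,x0,x1):
    r=np.clip((g[y0:y1,x0:x1,::-1]-40)*1.3,0,255).astype(np.uint8); return cv2.resize(r,(400,300),interpolation=cv2.INTER_CUBIC)
cv2.imwrite('pics/d.png',np.vstack([np.hstack([c(S,196,220,147,179),c(S,198,222,177,209)]),np.hstack([c(T,184,208,345,377),c(T,200,224,171,203)])]))
for r in range(205,218): print(r,S[r,152:174].mean(1).astype(int),S[r+3,182:202].mean(1).astype(int))
```

```text
205 [192 191 192 201 212 213 194 162 139 134 135 137 139 141 144 146 147 161
 174 174 170 168] [208 207 202 208 214 210 190 157 133 126 126 129 133 144 163 176 173 184
 199 203]
206 [192 196 196 192 191 197 194 173 150 143 143 141 138 133 127 128 150 185
 201 201 199 198] [204 201 195 196 206 215 208 176 147 136 136 140 142 141 142 145 157 187
 206 210]
207 [196 203 202 191 173 163 165 156 142 138 136 134 127 119 116 131 167 195
 205 206 205 206] [205 203 194 183 180 193 196 174 151 143 142 142 139 133 127 133 162 194
 209 212]
208 [202 208 208 200 178 150 136 129 124 123 123 121 116 110 112 139 179 197
 202 202 203 204] [208 208 202 183 160 156 160 152 140 137 136 133 128 120 122 147 182 203
 209 209]
209 [206 208 207 203 191 166 134 111 106 110 114 115 113 108 108 138 183 201
 203 203 203 203] [208 208 207 195 172 147 134 128 124 125 125 123 118 112 127 168 201 211
 211 210]
210 [206 205 202 200 197 183 143 105  94  99 109 113 112 108 106 134 183 204
 207 206 206 206] [206 205 205 201 189 165 137 120 116 118 119 118 114 110 128 176 207 214
 213 213]
211 [201 199 198 198 198 188 152
[... 513 characters left out ...]
7 195 192 193 187 164 123  96  90  97 108 113 110 107 106 115 133
 159 183 199 205] [197 195 194 194 195 186 156 123 114 116 116 117 116 110 109 123 154 182
 197 205]
215 [205 205 202 198 196 190 165 123  97  93  99 108 113 112 110 112 119 129
 142 166 189 201] [203 200 198 196 194 181 149 120 114 115 117 117 116 112 107 112 130 151
 172 194]
216 [207 208 206 205 203 194 167 127 107 104 108 113 117 118 119 124 130 136
 147 170 192 202] [206 205 202 199 193 173 138 117 114 116 116 117 115 114 112 117 127 137
 155 183]
217 [208 208 208 207 207 200 174 140 125 123 125 127 130 130 133 137 141 144
 161 186 203 206] [208 207 204 201 193 170 135 119 118 118 119 119 120 122 126 130 136 141
 156 181]
```

View pics/d.png

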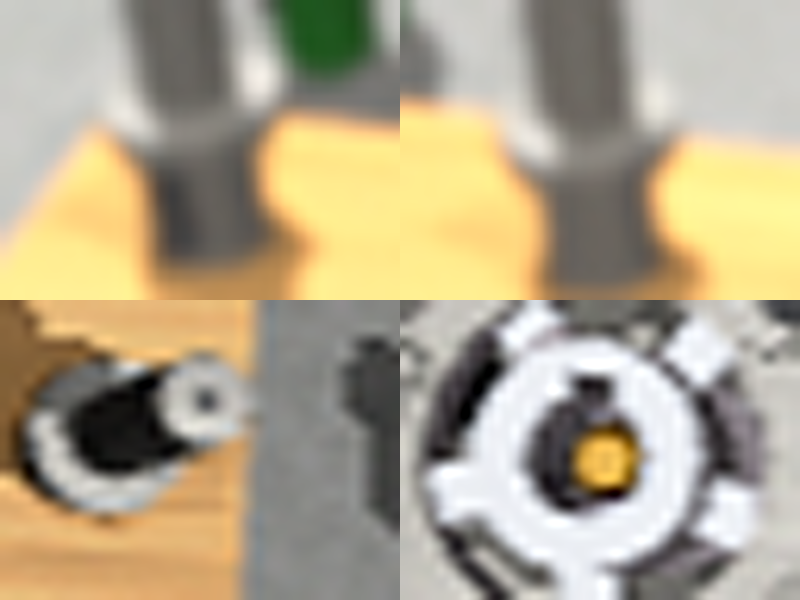

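The left crop has a dark strip on the left of the journal, at scene column 160.5, row 211. That makes the shaft at y≈-0.26 the keyed one. In the crop of the bore, the notch is at about (592,385) and the hub centre at (583,447). Next I'll measure the angles and plan the approach.

```bash
cat >> h.py <<'E'
from scipy.spatial.transform import Rotation as R
def rot():
    w,x,y,z=arm.sense()['tcp_rot']; return R.from_quat([x,y,z,w]).as_matrix()
def go(x,y,z,yaw=None):
    s=arm.sense(); M=rot(); t=M.T@(np.array([x,y,z])-s['ee_pos'])*1000
    a=np.arctan2(M[1,1],M[0,1]); print('t',s['time'],'pos',np.round(s['ee_pos'],4),'tool shift mm',np.round(t,1),'tooly deg',round(np.degrees(a),1),'turn',None if yaw is None else round(-(yaw-np.degrees(a)),1),'F',np.round(s['ft_force'],1),'w',round(float(s['gripper_width']),3))
E
python3 - <<'E'
from h import *
S=pickle.load(open('scene_m0.pkl','rb'));T=pickle.load(open('top_m0.pkl','rb'))
for A in(pts(S),pts(T)):
    m=(A[...,2]>.17)&(A[...,2]<.5)&(A[...,0]>.2)&(A[...,0]<.75)&(abs(A[...,1])<.6)
    k,l,st,_=cv2.connectedComponentsWithStats(m.astype(np.uint8))
    for i in range(1,k):
        if st[i,4]>9: print(np.round(A[l==i].min(0),2),np.round(A[l==i].max(0),2))
# hub: bright face & notch, top view at 0.116
for n,d,(y0,y1,x0,x1) in(('T',T,(196,228,170,204)),('S',S,(180,202,332,364))):
    g=np.mean([pickle.load(open(f"{'top' if n=='T' else 'scene'}_m{i}.pkl",'rb'))['color'].astype(float).mean(2) for i in range(4)],0)
    A=pts(d); c=cv2.resize(g[y0:y1,x0:x1].astype(np.float32),None,fx=8,fy=8,interpolation=cv2.INTER_CUBIC)
    # world grid of face
    gr=np.arange(-28,28.1,1); K=d['mtx'];W=np.linalg.inv(d['cam_to_world'])
    c0=np.array([.517,.203]) if n=='T' else np.array([.519,.202])
    X,Y=np.meshgrid(c0[0]+gr/1000,c0[1]+gr/1000,indexing='ij')
    p=np.stack([X,Y,np.full_like(X,.116),np.ones_like(X)],-1)@W.T
    u=p[...,0]/p[...,2]*K[0,0]+K[0,2]; v=p[...,1]/p[...,2]*K[1,1]+K[1,2]
    im=cv2.remap(g.astype(np.float32),u.astype(np.float32),v.astype(np.float32),cv2.INTER_CUBIC)
    # show: world +x up, +y left, 10px/mm-ish
    cv2.imwrite(f'pics/e{n}.png',cv2.resize(np.clip(im[::-1,::-1],0,255).astype(np.uint8),(400,400),interpolation=cv2.INTER_CUBIC))
cv2.imwrite('pics/e.png',np.hstack([cv2.imread('pics/eT.png'),cv2.imread('pics/eS.png')]))
go(.56,-.26,.242,0)
E
```

```text
[0.21 0.5  0.24] [0.3 0.6 0.5]
[0.2  0.48 0.17] [0.21 0.51 0.22]
[0.2  0.5  0.24] [0.25 0.55 0.35]
[0.2  0.48 0.17] [0.21 0.51 0.22]
t 0.5 pos [0.245  0.575  0.2422] tool shift mm [-6.171e+02 -6.447e+02  3.000e-01] tooly deg 66.9 turn 66.9 F [-0.8  0.4  0. ] w 0.998
```

View pics/e.png

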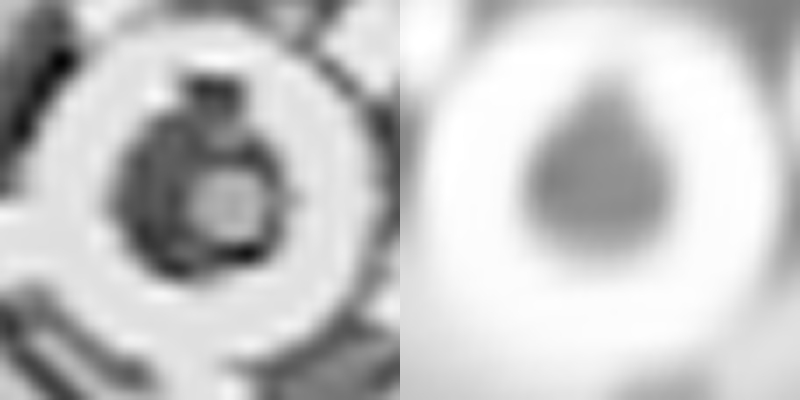

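In both rectified views the bore centre is within about 2 mm of (0.520, 0.203). The keyway is up and slightly right, at about -0.15 rad. First I'll move clear of the bottle.

{"name": "carry_out", "arguments": {
  "increments": "100 -40 17 -10 0; 100 -44 19 -10 0; 100 -44 19 0 0; 100 -44 19 0 8.5; 100 0 0 0 8.5"
}}

```text
time: 1.0
ee_pos: [0.4379, 0.5745, 0.2615]
tcp_rot: [0.001, 0.347, 0.938, 0.0]
ft_force: [-1.4, -1.5, 0.2]
gripper_width: 0.998
finger_force: 0.0
```

{"name": "carry_out", "arguments": {
  "increments": "100 0 0 0 8.5; 100 0 0 0 8.5; 100 0 0 0 8.5; 100 0 0 0 8.5; 100 0 0 0 8.5"
}}

```text
time: 1.5
ee_pos: [0.4323, 0.5756, 0.2622]
tcp_rot: [0.0, 0.662, 0.749, -0.0]
ft_force: [-0.2, -0.6, 0.5]
gripper_width: 1.002
finger_force: 0.0
```

```bash
python3 -c "
from h import *
go(.56,-.26,.24,0)"
```

```text
t 1.5 pos [0.4323 0.5756 0.2622] tool shift mm [-845.    24.    22.3] tooly deg 7.1 turn 7.1 F [-0.2 -0.6  0.5] w 1.002
```

{"name": "carry_out", "arguments": {
  "increments": "100 -48 2 0 7; 100 -48 8 0 0; 100 -48 8 0 0; 100 -48 8 0 0; 100 -48 8 0 0"
}}

```text
time: 2.0
ee_pos: [0.4738, 0.3347, 0.2624]
tcp_rot: [0.0, 0.704, 0.71, 0.0]
ft_force: [1.6, -0.1, -0.2]
gripper_width: 1.001
finger_force: 0.0
```

{"name": "carry_out", "arguments": {
  "increments": "100 -48 8 0 0; 100 -48 8 0 0; 100 -48 8 0 0; 100 -48 8 0 0; 100 -48 8 0 0"
}}

```text
time: 2.5
ee_pos: [0.5156, 0.0949, 0.2625]
tcp_rot: [0.0, 0.704, 0.71, 0.0]
ft_force: [1.2, 0.3, -0.4]
gripper_width: 0.998
finger_force: 0.0
```

{"name": "carry_out", "arguments": {
  "increments": "100 -48 8 0 0; 100 -48 8 0 0; 100 -48 8 0 0; 100 -40 8 0 0; 100 -30 0 0 0"
}}

```text
time: 3.0
ee_pos: [0.5497, -0.1197, 0.2623]
tcp_rot: [0.0, 0.705, 0.709, 0.0]
ft_force: [-0.2, 0.8, 0.9]
gripper_width: 1.001
finger_force: 0.0
```

```bash
python3 -c "
from h import *
go(.56,-.26,.18,0)"
```

```text
t 3.0 pos [ 0.5497 -0.1197  0.2623] tool shift mm [-140.3    9.4   82.4] tooly deg 0.3 turn 0.3 F [-0.2  0.8  0.9] w 1.001
```

{"name": "carry_out", "arguments": {
  "increments": "100 -48 4 12 0; 100 -48 5 20 0; 100 -44 1 20 0; 100 0 0 0 0; 100 0 0 0 0"
}}

```text
time: 3.5
ee_pos: [0.5596, -0.2555, 0.2105]
tcp_rot: [-0.001, 0.705, 0.709, -0.0]
ft_force: [0.4, 0.5, 0.1]
gripper_width: 1.002
finger_force: 0.0
```

```bash
python3 -c "
from h import *
go(.56,-.26,.108,0)
d=snap('scene','p');t=snap('top','p')
c=lambda d,y0,y1,x0,x1:cv2.resize(np.ascontiguousarray(d['color'][y0:y1,x0:x1,::-1]),(400,300),interpolation=cv2.INTER_CUBIC)
cv2.imwrite('pics/f.png',np.hstack([c(d,140,230,110,230),c(t,150,225,310,410)]))"
```

```text
t 3.5 pos [ 0.5596 -0.2555  0.2105] tool shift mm [ -4.6   0.5 102.5] tooly deg 0.3 turn 0.3 F [0.4 0.5 0.1] w 1.002
```

View pics/f.png

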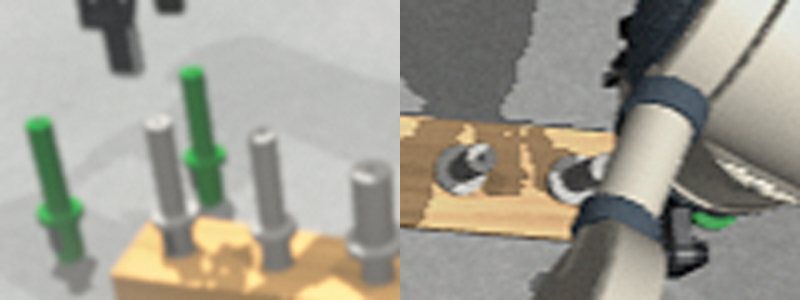

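The fingers hang over the shaft: the near fingertip is at crop pixel (122,72) and the keyed shaft's top at (158,120). I'll check the fingertip's position by depth.

```bash
python3 -c "
from h import *
d=pickle.load(open('scene_p.pkl','rb'));A=pts(d)
m=(A[...,0]>.5)&(A[...,0]<.7)&(A[...,1]>-.32)&(A[...,1]<-.2)&(A[...,2]>.19)&(A[...,2]<.24)
p=A[m];print(len(p),p.min(0),p.max(0),p.mean(0))
for y in(1,):
  m=(A[...,2]>.135)&(A[...,2]<.16)&(A[...,0]>.5)&(A[...,0]<.6)&(A[...,1]<-.22)&(A[...,1]>-.3);p=A[m];print(p.min(0),p.max(0))
"
```

```text
226 [ 0.51127785 -0.26806825  0.21073016] [ 0.61755633 -0.24426549  0.23967122] [ 0.56619722 -0.25390233  0.22626589]
[ 0.55105351 -0.27175427  0.13536967] [ 0.57215611 -0.25211058  0.14754231]
```

{"name": "carry_out", "arguments": {
  "increments": "100 -6 1 20 0; 100 0 0 30 0; 100 0 0 30 0; 100 0 0 20 0; 100 0 0 2 0"
}}

```text
time: 4.1
ee_pos: [0.5603, -0.2589, 0.1076]
tcp_rot: [-0.001, 0.704, 0.71, -0.0]
ft_force: [-0.8, 0.2, 0.2]
gripper_width: 1.0
finger_force: 0.0
```

{"name": "carry_out", "arguments": {
  "increments": "40 0 0 0 0; 20 0 0 0 0; 0 0 0 0 0; 0 0 0 0 0; 0 0 0 0 0"
}}

```text
time: 4.6
ee_pos: [0.561, -0.261, 0.1099]
tcp_rot: [0.0, 0.704, 0.71, -0.0]
ft_force: [-4.7, 0.6, 12.0]
gripper_width: 0.221
finger_force: 58.0
```

{"name": "carry_out", "arguments": {
  "increments": "0 0 0 0 0; 0 0 0 0 0; 0 0 0 0 0; 0 0 0 0 0; 0 0 0 0 0"
}}

```text
time: 5.1
ee_pos: [0.5609, -0.261, 0.11]
tcp_rot: [0.0, 0.705, 0.71, -0.0]
ft_force: [-4.4, 0.0, 9.9]
gripper_width: 0.221
finger_force: 58.0
```

{"name": "carry_out", "arguments": {
  "increments": "0 0 0 -15 0; 0 0 0 -25 0; 0 0 0 -40 0; 0 0 0 -45 0; 0 0 0 -40 0"
}}

```text
time: 5.6
ee_pos: [0.5606, -0.2606, 0.2761]
tcp_rot: [-0.0, 0.705, 0.71, -0.0]
ft_force: [0.2, -1.4, -5.3]
gripper_width: 0.22
finger_force: 59.1
```

{"name": "carry_out", "arguments": {
  "increments": "0 0 0 -5 0; 0 0 0 0 0; 0 0 0 0 0"
}}

```text
time: 5.9
ee_pos: [0.5602, -0.2604, 0.2774]
tcp_rot: [-0.001, 0.705, 0.71, -0.0]
ft_force: [-0.3, 0.1, -5.0]
gripper_width: 0.218
finger_force: 59.5
```

```bash
python3 -c "
from h import *
go(.52,.203,.28,0)
s=np.mean([snap('scene',f'L{i}')['color'].astype(float) for i in range(3)],0)
d=pickle.load(open('scene_L0.pkl','rb'));W=np.linalg.inv(d['cam_to_world']);K=d['mtx']
e=arm.sense()['ee_pos']
pr=lambda x,y,z:(lambda p:(p[0]/p[2]*K[0,0]+K[0,2],p[1]/p[2]*K[1,1]+K[1,2]))(W@[x,y,z,1])
u,v=map(int,pr(e[0],e[1],e[2]-.05));print(u,v)
r=s[v-25:v+50,u-50:u+50,::-1]
cv2.imwrite('pics/g.png',cv2.resize(np.clip(r*1.2,0,255).astype(np.uint8),(800,600),interpolation=cv2.INTER_CUBIC))"
```

```text
t 5.9 pos [ 0.5602 -0.2604  0.2774] tool shift mm [463.6 -36.9  -1.9] tooly deg 0.4 turn 0.4 F [-0.3  0.1 -5. ] w 0.218
151 146
```

View pics/g.png

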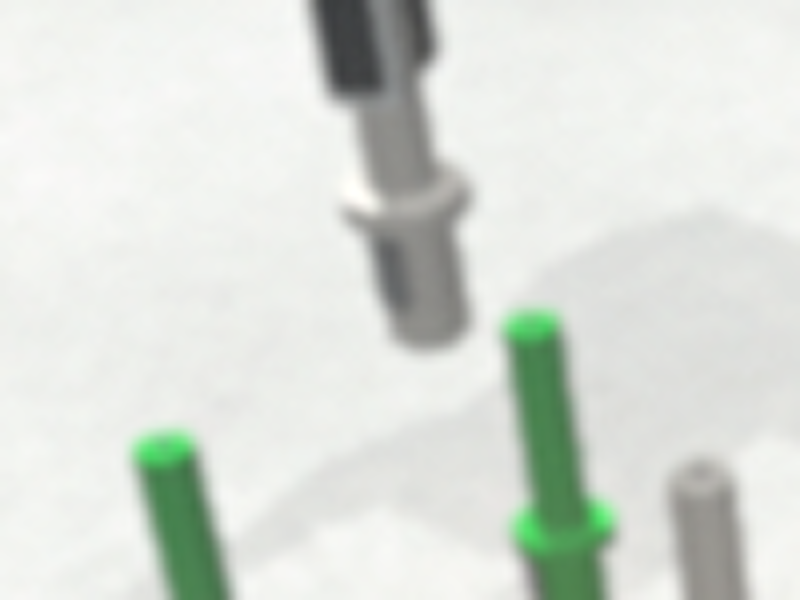

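The lifted shaft hangs upright. The dark key is on its left side, from about (385,235) to (402,310), and the nose bottom is at (430,348), so this is the right shaft. I'll work out the key's yaw by projecting it.

```bash
python3 -c "
from h import *
d=pickle.load(open('scene_L0.pkl','rb'));W=np.linalg.inv(d['cam_to_world']);K=d['mtx'];e=arm.sense()['ee_pos']
def pr(x,y,z):
    p=W@[x,y,z,1];return np.array([(p[0]/p[2]*K[0,0]+K[0,2]-101)*8,(p[1]/p[2]*K[1,1]+K[1,2]-121)*8])
z0=e[2]+.008-.1+.0023
print('nose',pr(e[0],e[1],z0),'collar',pr(e[0],e[1],z0+.046))
for y in(-.5,-.3,-.2,-.1,0,.1):
    f=lambda r,z,o=0:pr(e[0]+r*np.cos(y)-o*np.sin(y),e[1]+r*np.sin(y)+o*np.cos(y),z0+z)
    print(y,f(.016,.017).round(),'mid',f(.016,.028).round(),'L/R',f(.016,.028,-.004).round(),f(.016,.028,.004).round())
for a in(0,1.57,3.14,4.71):print(a,pr(e[0]+.012*np.cos(a),e[1]+.012*np.sin(a),z0).round())
s=np.mean([pickle.load(open(f'scene_L{i}.pkl','rb'))['color'].astype(float).mean(2) for i in range(3)],0)
for v in range(150,162):print(v,(v-121)*8+4,s[v,144:162].astype(int))
"
```

```text
nose [424.93603659 324.70387322] collar [398.85593591 183.21857186]
-0.5 [373. 295.] mid [366. 261.] L/R [357. 258.] [376. 265.]
-0.3 [382. 298.] mid [375. 264.] L/R [363. 261.] [387. 266.]
-0.2 [386. 299.] mid [380. 265.] L/R [367. 263.] [392. 267.]
-0.1 [391. 300.] mid [385. 265.] L/R [372. 264.] [398. 267.]
0 [397. 300.] mid [390. 266.] L/R [377. 265.] [404. 266.]
0.1 [402. 300.] mid [396. 266.] L/R [382. 266.] [410. 266.]
0 [411. 345.]
1.57 [465. 327.]
3.14 [438. 305.]
4.71 [385. 323.]
150 236 [195 179 155 125 108 107 110 116 117 116 113 109 108 132 173 196 201 200]
151 244 [201 194 169 129  99  91  97 108 116 116 114 109 106 124 165 192 199 199]
152 252 [200 196 178 137  97  84  88 102 112 116 114 110 105 117 151 183 196 197]
153 260 [199 198 186 148 104  85  87  99 111 115 115 111 105 113 143 177 195 197]
154 268 [197 199 189 156 113  87  87  97 109 116 115 111 107 110 138 174 194 198]
155 276 [197 197 190 162 119  90  86  94 107 114 115 113 108 107 132 172 195 198]
156 284 [196 196 191 168 127  94  86  93 106 116 116 113 108 106 127 170 195 201]
157 292 [198 197 196 178 139 100  87  91 103 113 115 114 108 105 124 164 191 200]
158 300 [198 199 200 189 155 114  92  91 102 112 115 113 111 108 118 154 184 198]
159 308 [198 198 199 194 173 134 105  98 106 115 115 114 111 108 114 145 179 198]
160 316 [198 197 198 197 185 153 120 109 113 116 117 115 114 109 114 141 177 196]
161 324 [196 196 197 198 191 164 131 117 117 118 118 117 112 109 116 144 178 195]
```

{"name": "carry_out", "arguments": {
  "increments": "0 30 -3 0 2; 0 45 -4 0 0; 0 48 -4 0 0; 0 48 -4 0 0; 0 48 -4 0 0"
}}

```text
time: 6.55
ee_pos: [0.5462, -0.0397, 0.2782]
tcp_rot: [-0.001, 0.717, 0.697, -0.0]
ft_force: [1.8, -0.6, -4.6]
gripper_width: 0.222
finger_force: 59.2
```

{"name": "carry_out", "arguments": {
  "increments": "0 48 -4 0 0; 0 48 -4 0 0; 0 48 -4 0 0; 0 45 -4 0 0; 0 30 -2 0 0"
}}

```text
time: 7.05
ee_pos: [0.534, 0.1808, 0.2782]
tcp_rot: [-0.001, 0.716, 0.698, -0.001]
ft_force: [0.3, -0.1, -4.9]
gripper_width: 0.22
finger_force: 59.3
```

{"name": "carry_out", "arguments": {
  "increments": "0 0 0 0 0; 0 0 0 0 0; 0 0 0 0 0"
}}

```text
time: 7.35
ee_pos: [0.5349, 0.1773, 0.2786]
tcp_rot: [-0.0, 0.717, 0.697, -0.001]
ft_force: [0.4, -0.6, -4.5]
gripper_width: 0.219
finger_force: 59.2
```

```bash
python3 -c "
from h import *
go(.52,.2025,.227,-2)"
```

```text
t 7.35 pos [0.5349 0.1773 0.2786] tool shift mm [ 24.8 -15.5  51.6] tooly deg -1.6 turn 0.4 F [ 0.4 -0.6 -4.5] w 0.219
```

{"name": "carry_out", "arguments": {
  "increments": "0 25 -15.5 20 0; 0 0 0 23 0; 0 0 0 0 0; 0 0 0 0 0; 0 0 0 0 0"
}}

```text
time: 7.85
ee_pos: [0.5212, 0.2028, 0.2373]
tcp_rot: [0.0, 0.717, 0.697, 0.001]
ft_force: [0.5, -0.0, -4.2]
gripper_width: 0.221
finger_force: 59.2
```

```bash
python3 -c "
from h import *
go(.52,.2025,.227,-2)
s=np.mean([snap('scene',f'H{i}')['color'].astype(float) for i in range(3)],0)
t=snap('top','H0')['color']
r=s[150:210,305:385,::-1]
cv2.imwrite('pics/h.png',cv2.resize(np.clip(r,0,255).astype(np.uint8),(800,600),interpolation=cv2.INTER_CUBIC))"
```

```text
t 7.85 pos [0.5212 0.2028 0.2373] tool shift mm [-0.3 -1.2 10.3] tooly deg -1.6 turn 0.4 F [ 0.5 -0.  -4.2] w 0.221
```

View pics/h.png

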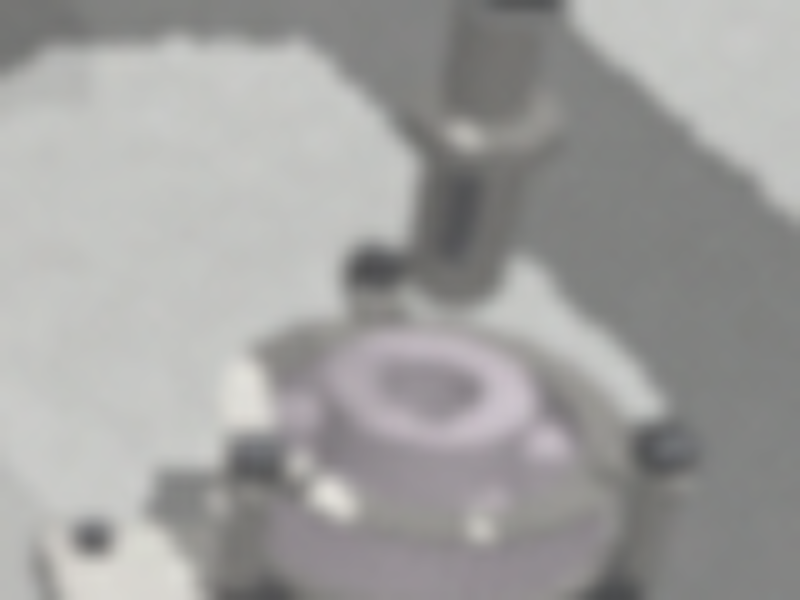

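The shaft is over the hub. The nose centre is at about (460,283), the hub face centre at (432,388) and the key at (460,215). I'll compare these with the projections.

```bash
python3 -c "
from h import *
d=pickle.load(open('scene_H0.pkl','rb'));W=np.linalg.inv(d['cam_to_world']);K=d['mtx'];e=arm.sense()['ee_pos']
def pr(x,y,z):
    p=W@[x,y,z,1];return np.array([(p[0]/p[2]*K[0,0]+K[0,2]-305)*10,(p[1]/p[2]*K[1,1]+K[1,2]-150)*10])
z0=e[2]-.092
print('nose',pr(e[0],e[1],z0),'collar top',pr(e[0],e[1],z0+.05),'hub',pr(.52,.203,.116))
print([pr(e[0]+.012*np.cos(a),e[1]+.012*np.sin(a),z0).round() for a in(0,1.57,3.14,4.71)])
print([pr(.52+.025*np.cos(a),.203+.025*np.sin(a),.116).round() for a in(0,1.57,3.14,4.71)])
for y in(-.4,-.3,-.2,-.1,0,.1):
    f=lambda r,z,o=0:pr(e[0]+r*np.cos(y)-o*np.sin(y),e[1]+r*np.sin(y)+o*np.cos(y),z0+z).round()
    print(y,'foot',f(.016,.018),'mid L/R',f(.016,.028,-.004),f(.016,.028,.004))
s=np.mean([pickle.load(open(f'scene_H{i}.pkl','rb'))['color'].astype(float).mean(2) for i in range(3)],0)
for v in range(166,182):print((v-150)*10+5,s[v,344:360].astype(int))
for v in range(182,197,2):print((v-150)*10+5,s[v,332:364].astype(int))
"
```

```text
nose [449.25423939 281.17960089] collar top [481.7836418   98.35788849] hub [430.28235255 379.69570366]
[array([456., 308.]), array([500., 284.]), array([443., 255.]), array([398., 279.])]
[array([443., 437.]), array([534., 385.]), array([418., 325.]), array([327., 374.])]
-0.4 foot [442. 248.] mid L/R [431. 207.] [465. 215.]
-0.3 foot [449. 249.] mid L/R [438. 209.] [472. 216.]
-0.2 foot [455. 250.] mid L/R [444. 211.] [480. 216.]
-0.1 foot [462. 251.] mid L/R [451. 213.] [487. 216.]
0 foot [469. 252.] mid L/R [459. 214.] [494. 216.]
0.1 foot [476. 252.] mid L/R [466. 215.] [500. 215.]
165 [196 191 168 133 110 105 107 109 111 114 116 117 116 117 118 122]
175 [197 191 168 132 107  99  96  97 100 108 114 115 113 117 122 126]
185 [196 188 160 124 104  95  89  87  91 103 111 113 112 119 125 127]
195 [194 185 154 118 101  94  86  83  90 103 112 112 113 120 126 128]
205 [193 183 150 115 101  94  85  83  92 105 112 112 114 121 127 127]
215 [193 179 145 111  99  91  84  84  94 107 111 112 116 123 128 128]
225 [190 172 137 109  99  91  84  86  97 107 112 113 117 124 128 127]
235 [180 163 131
[... 993 characters left out ...]
 150 150 157 166 175 187]
385 [154 141 142 145 146 151 163 172 175 173 165 152 146 146 148 148 147 142
 139 137 147 171 190 197 195 180 155 136 136 144 150 157]
405 [181 170 170 170 160 144 142 156 167 173 174 170 165 161 156 151 147 145
 146 150 163 183 196 200 200 191 166 138 124 126 136 147]
425 [173 161 161 161 152 136 128 134 146 160 171 180 183 185 179 174 171 172
 181 189 194 196 195 190 183 175 168 163 153 137 132 140]
445 [126 135 150 150 138 128 127 131 136 140 143 148 153 157 161 167 170 173
 174 173 171 168 162 154 153 164 181 190 187 171 149 142]
465 [103 135 172 176 157 142 138 138 138 140 142 144 146 148 149 151 152 153
 153 153 153 152 149 148 147 151 157 160 160 157 150 142]
```

Both cameras put the shaft axis about 1.5 mm to +y of the TCP. The key yaw is about -0.25 and the keyway about -0.15. I'll correct for this and lower the nose in, stopping short of key contact.

{"name": "carry_out", "arguments": {
  "increments": "0 -1.5 0 15 -3; 0 0 0 9 0; 0 0 0 4 0; 0 0 0 4 0; 0 0 0 4 0"
}}

```text
time: 8.55
ee_pos: [0.5202, 0.2021, 0.2002]
tcp_rot: [-0.0, 0.699, 0.716, 0.0]
ft_force: [-0.8, 1.7, -3.0]
gripper_width: 0.219
finger_force: 59.8
```

```bash
python3 -c "
from h import *
go(.521,.2015,.194,-2);print(arm.sense()['moment'])"
```

```text
t 8.55 pos [0.5202 0.2021 0.2002] tool shift mm [-0.6  0.8  6.2] tooly deg 1.4 turn 3.4 F [-0.8  1.7 -3. ] w 0.219
[0.39026058 0.43481834 0.02688616]
```

The nose is 8 mm into the bore with almost no force. I'll carry on to key contact.

{"name": "carry_out", "arguments": {
  "increments": "0 0 0 3 0; 0 0 0 3 0; 0 0 0 2 0; 0 0 0 0 0"
}}

```text
time: 8.95
ee_pos: [0.5201, 0.2019, 0.1919]
tcp_rot: [-0.0, 0.698, 0.716, -0.0]
ft_force: [-1.3, 1.5, -6.1]
gripper_width: 0.221
finger_force: 59.6
```

{"name": "carry_out", "arguments": {
  "increments": "0 0 0 1 0; 0 0 0 1 0; 0 0 0 0 0"
}}

```text
time: 9.25
ee_pos: [0.5202, 0.202, 0.1901]
tcp_rot: [-0.0, 0.698, 0.716, 0.0]
ft_force: [-2.5, 2.1, -3.1]
gripper_width: 0.22
finger_force: 60.0
```

{"name": "carry_out", "arguments": {
  "increments": "0 0 0 1 0; 0 0 0 1 0; 0 0 0 0 0"
}}

```text
time: 9.55
ee_pos: [0.5203, 0.202, 0.1881]
tcp_rot: [0.0, 0.698, 0.716, 0.0]
ft_force: [-3.2, 3.3, -3.3]
gripper_width: 0.217
finger_force: 60.2
```

{"name": "carry_out", "arguments": {
  "increments": "0 0 0 1 0; 0 0 0 1 0; 0 0 0 0 0"
}}

```text
time: 9.85
ee_pos: [0.5203, 0.2021, 0.1865]
tcp_rot: [0.0, 0.698, 0.716, 0.0]
ft_force: [-3.7, 3.6, 4.6]
gripper_width: 0.221
finger_force: 61.2
```

{"name": "carry_out", "arguments": {
  "increments": "0 0 0 1 0; 0 0 0 1 0; 0 0 0 0 0"
}}

```text
time: 10.15
ee_pos: [0.5203, 0.2021, 0.1847]
tcp_rot: [0.0, 0.698, 0.716, 0.0]
ft_force: [-4.8, 3.9, 7.0]
gripper_width: 0.218
finger_force: 61.5
```

{"name": "carry_out", "arguments": {
  "increments": "0 0.5 -0.7 1 0; 0 0 0 1 0; 0 0 0 0 0"
}}

```text
time: 10.45
ee_pos: [0.5201, 0.2025, 0.1828]
tcp_rot: [0.0, 0.698, 0.716, 0.001]
ft_force: [-2.4, 3.5, 6.7]
gripper_width: 0.211
finger_force: 61.2
```

```bash
python3 -c "
from h import *
s=np.mean([snap('scene',f'I{i}')['color'].astype(float) for i in range(3)],0)
go(.521,.2015,.150,-2);print(arm.sense()['moment'])
r=s[150:210,305:385,::-1]
cv2.imwrite('pics/i.png',cv2.resize(np.clip(r,0,255).astype(np.uint8),(800,600),interpolation=cv2.INTER_CUBIC))"
```

```text
t 10.6 pos [0.5201 0.2025 0.1827] tool shift mm [-1.   0.8 32.7] tooly deg 1.4 turn 3.4 F [-2.7  2.9  7. ] w 0.219
[0.58973244 0.67156633 0.07478924]
```

View pics/i.png

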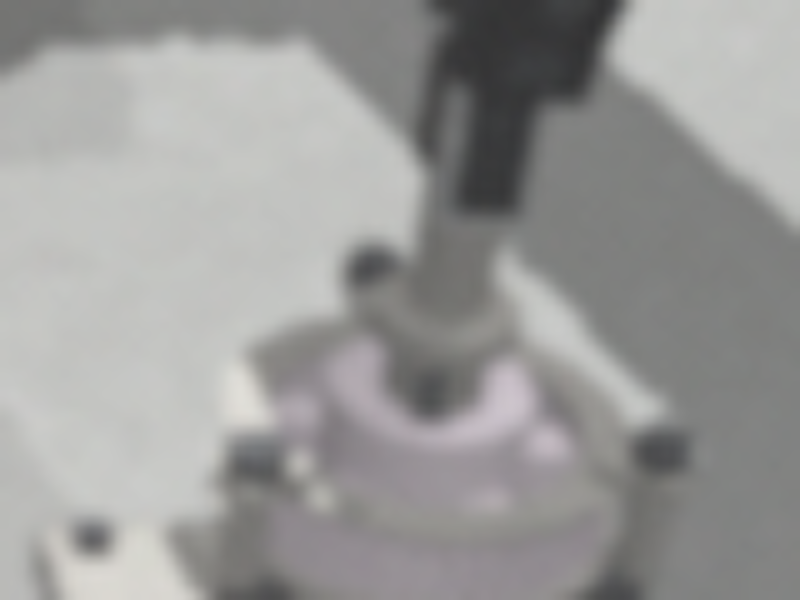

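The key, at (432,390), is sinking into the keyway, and the resistance is soft like the spring pin. I'll keep pushing.

{"name": "carry_out", "arguments": {
  "increments": "0 0 -0.4 2 0; 0 0 0 2 0; 0 0 0 2 0; 0 0 0 0 0"
}}

```text
time: 11.0
ee_pos: [0.5199, 0.2026, 0.1768]
tcp_rot: [0.001, 0.698, 0.716, 0.001]
ft_force: [-3.0, 3.8, 7.0]
gripper_width: 0.217
finger_force: 61.2
```

{"name": "carry_out", "arguments": {
  "increments": "0 0 0 2 0; 0 0 0 2 0; 0 0 0 2 0; 0 0 0 0 0"
}}

```text
time: 11.4
ee_pos: [0.5199, 0.2026, 0.1711]
tcp_rot: [0.001, 0.698, 0.716, 0.001]
ft_force: [-3.6, 3.9, 10.9]
gripper_width: 0.219
finger_force: 61.7
```

{"name": "carry_out", "arguments": {
  "increments": "0 0 0 2 0; 0 0 0 2 0; 0 0 0 1 0; 0 0 0 0 0"
}}

```text
time: 11.8
ee_pos: [0.5199, 0.2026, 0.1664]
tcp_rot: [0.001, 0.698, 0.716, 0.001]
ft_force: [-5.5, 2.7, 17.0]
gripper_width: 0.219
finger_force: 62.2
```

{"name": "carry_out", "arguments": {
  "increments": "0 0 0 1 0; 0 0 0 1 0; 0 0 0 0 0"
}}

```text
time: 12.1
ee_pos: [0.52, 0.2028, 0.1659]
tcp_rot: [0.001, 0.698, 0.716, 0.002]
ft_force: [-14.0, 1.8, 43.3]
gripper_width: 0.215
finger_force: 65.1
```

It came to a stiff stop at exactly the predicted home height (0.166). I'll ease the push slightly and check.

{"name": "carry_out", "arguments": {
  "increments": "0 0 -0.3 -0.5 0; 0 0 0 0 0; 0 0 0 0 0; 0 0 0 0 0"
}}

```text
time: 12.5
ee_pos: [0.5199, 0.2028, 0.1659]
tcp_rot: [0.001, 0.698, 0.716, 0.002]
ft_force: [-10.5, 1.8, 34.0]
gripper_width: 0.218
finger_force: 63.4
```

```bash
python3 -c "
from h import *
s=np.mean([snap('scene',f'J{i}')['color'].astype(float) for i in range(3)],0)
go(.521,.2015,.166,-2)
r=s[140:215,295:395,::-1]
cv2.imwrite('pics/j.png',cv2.resize(np.clip(r,0,255).astype(np.uint8),(800,600),interpolation=cv2.INTER_CUBIC))"
```

```text
t 12.65 pos [0.5199 0.2028 0.1659] tool shift mm [-1.3  1.1 -0.1] tooly deg 1.4 turn 3.4 F [-9.1  3.1 34.2] w 0.217
```

View pics/j.png

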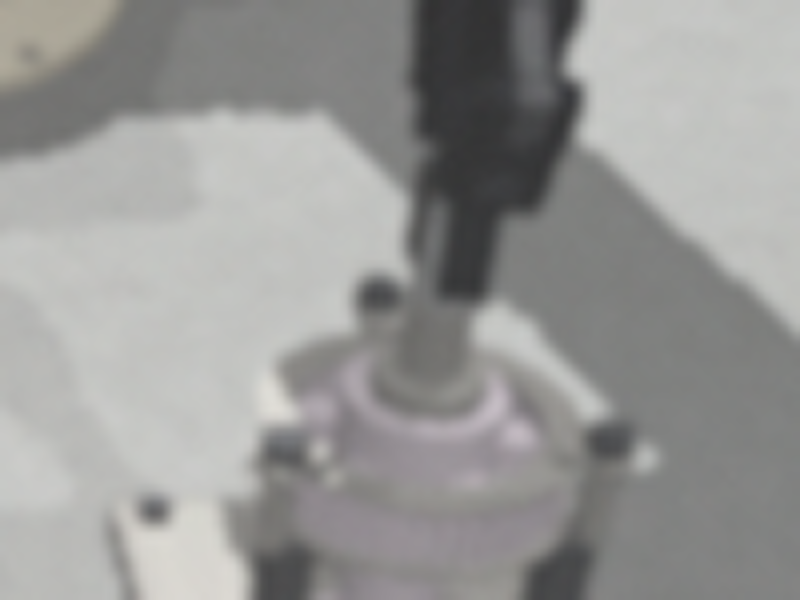

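The collar, at (428,390), now sits flush and centred on the hub face with no journal showing. The arm is pressing with about 34 N and still holds the shaft, so I'm handing the job in.

```bash
python3 -c "
from cell import arm
print(arm.close_job())"
```

```text
the job is handed in; nothing more can be done
None
```

The keyed shaft is home in the pulley: key in the keyway and collar flush on the hub. I handed the job in at about 12.7 s with the arm still gripping and pressing at about 34 N; no verdict came back.

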